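Start the galley food warmer

ROBOT

A 6-joint arm with a two-finger parallel gripper is mounted at the origin on the work surface. World frame = base frame: x ahead of the robot, y to its left, z up, the work surface at z = 0. Lengths are in m, angles in rad, forces in N, time in s.
With the tool pointing down it reaches from about 0.425 to 1.125 m from the base axis. Payload 14.9 kg.
Tool frame: the origin (TCP) lies at the very end of the fingers, on their centre line; the grasp point (between the pads) lies 19 mm behind it; z points along the fingers, y is the line along which they close (so a half turn about z gives the same grasp; the last joint's range is limited). The gripper opens to 91 mm and grips with 3 to 60 N. Pads are 32 mm wide; open, the fingers measure 118 mm over their backs; the gripper's body (76 mm by 178 mm) begins 60 mm behind the grasp point.
Start: joints at [-1.352, 0.379, 1.734, -0, 1.028, -0.033], TCP at [0.174, -0.678, 0.214] pointing down, gripper open.
Joint ranges: [-2.77, 2.77], [-0.74, 2.19], [0, 2.66], [-1.06, 4.2], [0.31, 2.87], [-3.08, 3.08]. Speed limits (rad/s): [1.89, 1.89, 2.39, 3.14, 3.14, 3.14].

INTERFACE

Orientations are given as a unit quaternion [w, x, y, z].
In Python, from cell import * gives the robot as it stands.
- The arm moves only by the tool servo_tool, never from a script. Its argument "motion" is text: rows parted by semicolons, each of 7 numbers parted by spaces: the shift along the world's x, y, z in cm, then the turn, a rotation vector about the world's x, y, z in rad, then the opening in per cent of the stroke, from 0 (shut) to 100 (fully open). A call has 1 to 12 rows; each row shifts and turns the commanded pose from where the row before left it; what a row does not reach is not made up. A row lasts 1/12 s, in which the tool goes at most 41.7 mm and 7.16 degrees, less where a joint would pass 70% of its speed; a pose out of reach is approached as far as the arm can. A call with a gripper value outside its range is refused whole. The fingers move at their own pace and stop on an object; "squeeze" is the grip in N (left out, the last holds). Time passes only in rows, so rows that do not move let the fingers close. It gives the time, the measured TCP pose, the force, the opening and the grip force at its end, in the units of the state.
- read_state(): the state, without advancing time (a new reading comes with each control period).
- grab_frame(name): name is "scene" or "top"; returns a dict with "img" (420x560x3 uint8, red, green, blue), "z_map" (420x560 float32, m along the optical axis (not along the pixel's ray), 0 where there is no reading), "K" (3x3 intrinsics, pixels), "k1" (the pictures are not rectified: a ray, as slopes to the right and down, at radius r is drawn at 1 + k1 r^2 times it, then the intrinsics apply), "rvec" (rotation vector, rad) and "tvec" (3), from world to camera coordinates, as OpenCV has them. Camera axes: x right, y down, z forward; pixel columns grow to the right and rows downward; lengths in m; the calibration is good to about 2 mm. A picture is of the moment at which its call begins.
- hand_in(): hands the job in; it is judged then, once.
Trained networks look in the newest picture that a camera, given by its name, has taken for a name from the list of things; names that differ only in an ending like _2 or _b are one class to them, and where a whole thing is asked for, a point or a joint stands for the part that bears it (a point fixed in the world has none). Each returns a list of dicts, best first, with "confidence" (0 to 1); they miss things now and then, are a little off and sometimes report something else, mostly with a low value. They report only what shows in the picture. A call takes as long as a camera call. They do not tell look-alikes from the thing itself.
- find_in(camera, target): "uv" ([column, row] in pixels, amid what is visible of it).
- trace(camera, target): "pixels" (420x560 bool, what is visible of it) and "uv" ([column, row] in pixels, amid what is visible of it).
The state is a dict: "t": time; "q": joint angles; "qvel": joint speeds; "tau": joint torques, N m; "ee_pos": TCP position; "orientation": TCP orientation; "contact_force": force on the tool from outside, world axes, zero at the start; "ft_torque": the same for the moment, N m; "gripper_width": opening from 0.0 (shut) to 1.0 (fully open); "finger_force": force on a finger pad.
Only numpy, scipy, OpenCV 4.12 (cv2) and the standard library are available. Lean on these libraries where they do the work, as an engineer would, in place of code of your own. Each camera call takes 0.05 s, during which the arm holds its last target. There are 200 camera calls.

TASK

Get the meal heating: shut the food warmer's lid fully over the tins and turn its black selector knob so that it clicks in and rests with its white pointer at the yellow mark. Leave the tins in their wells, and the spare tin, drink can and sauce bottle standing where they are.

Things in the scene. Friction and masses are not known exactly. Their poses are not given: they have to be found in the camera images.
- warmer: Fixed cream food warmer: case 240 (x) by 380 (y) by 80 mm high, with a low yellow carrying handle on its near side. Origin: centre of its underside; x to its far long side, y to the lid end, z up. From y = -0.03 to 0.19 m it is an open compartment with two wells; the tins in them reach z = 0.064 m, below the rim. From y = -0.19 to -0.03 m lies the grey control deck, top at z = 0.080 m.
- dial (a point): Centre of the slate-grey dial plate on the deck (124 mm across, 4 mm thick; point on its top, on the knob's axis), at (0.010, -0.113, 0.084) m in the warmer's frame; axes as the warmer's. Five coloured marks, 40 degrees apart, clockwise seen from above: white (off), blue, green, yellow, red. Green lies straight along +x from here, yellow 40 degrees clockwise of it (to +x and -y).
- yellow_mark (a point): Centre of the yellow mark (18 by 9 mm) on the dial plate, 48 mm from the knob's axis.
- selector_grip (a point): On the knob's upright turning axis, 10 mm below the top of its grip. Black knob: skirt 66 mm across, 5 mm high, and on it a straight-sided grip bar 64 mm long, 16 mm wide, its top 40 mm above the dial plate (124 mm above the counter); take it from above across the 16 mm. Turns with the knob: x along the bar to its pointer end (white line on top and down that end), z up.
- selector (a joint): Knob angle in rad, growing clockwise seen from above. A detent every 40 degrees: white 0, blue 0.698, green 1.396, yellow 2.094, red 2.793; end stops just outside white and red. Leaving a detent takes about 0.06 N m; let go, it snaps to the nearest one. It starts at white, blue or green.
- lid_hinge (a point): Middle of the lid's hinge line, at (0, 0.193, 0.080) m in the warmer's frame; the line runs along the warmer's x axis on its +y end at rim height. Axes as the warmer's.
- lid_edge (a point): Middle of the lid's outer face at its free edge. Cream lid, 240 mm along the hinge, 216 mm from hinge to free edge, outer face 15 mm off the hinge plane, flat but for three 2 mm ribs; a yellow lip 90 mm long, 6 mm thick stands out another 15 mm at the middle of the free edge. Axes turn with the lid: z out of its outer face, -y from hinge to free edge.
- lid (a joint): Lid angle in rad: 0 shut on the rim, growing as the free edge lifts and swings over to the warmer's +y; it starts standing open, near upright (1.25 to 1.75). Stiff hinge (about 0.6 N m): it stays where it is left and needs about 3 N at the edge to move; it can be pushed shut from behind and pressed down.
- meal_tin: Silver tin, 100 mm across, 40 mm high, in the larger well. Origin under its centre, z up.
- side_tin: Silver tin, 76 mm across, 40 mm high, in the smaller well. Origin under its centre, z up.
- spare_tin: Loose silver tin, 100 mm across, 42 mm high, on the counter beyond the warmer. Origin under its centre, z up.
- drink_can: Loose red can with white cap, 66 mm across, 137 mm high, on the counter beyond the warmer. Origin under its centre, z up.
- sauce_bottle: Loose pink bellows bottle with black cap, 60 mm across, 114 mm high, on the counter beside the control deck. Origin under its centre, z up.
There are look-alikes about, which are no part of the job. Leave any orange look-alike of the sauce_bottle alone.

How it is judged:
At the end, for the whole second after the job is handed in: The lid is shut (within 0.04 rad, 9 mm at its edge), the selector rests at the yellow detent (2.094 rad within 0.125), both tins lie in their wells (moved under 15 mm), and the spare tin, drink can and sauce bottle stand within 40 mm of where they were (value of joint lid below 0.04 rad and value of joint selector between 1.97 and 2.22 rad and velocity of joint selector between -0.1 and 0.1 rad/s and distance of each of meal_tin, side_tin from where it was at the start of the episode below 0.015 m and distance of each of spare_tin, drink_can, sauce_bottle from where it was at the start of the episode below 0.04 m and angle between each of drink_can, sauce_bottle's own z axis and vertical below 0.2 rad); the robot touches nothing.
It fails at once if the drink can, sauce bottle or spare tin is knocked over (angle between any of drink_can, sauce_bottle, spare_tin's own z axis and vertical above 0.6 rad).
It also fails if it takes over 64 s, if anything falls off the work surface, if the arm or the gripper's body presses on something with over 40 N, if the wrist force passes 120 N, or if a joint passes its speed limit or range.

## Working session

There is one attempt and no reset: what is moved stays moved. The work goes in short steps, Python scripts to look and compute and a tool call to move; the robot and the scene stay as the last step left them, time stands still between calls to the robot, and variables do not carry over. Pictures are saved under pics/ and viewed, at most 10 in all, crops included, and the job is handed in when it is done.

Besides the shell and the picture viewer there is one more tool, called after ">>>" as name(argument=value, ...) on one line, values as JSON. servo_tool: Moves the arm, as the interface text tells. Its arguments: {"type":"object","properties":{"motion":{"type":"string"},"squeeze":{"type":"number"}},"required":["motion"]}

```bash
mkdir -p pics; ls; cat > h.py <<'E'
from cell import *
import numpy as np, cv2
def world(f,u,v,z=None):
    """pixel -> world, by depth map (z None) or by plane height z"""
    K=f["K"];p=(np.array([u,v],float)-K[:2,2])/[K[0,0],K[1,1]]
    s=p.copy()
    for _ in range(20): s=p/(1+f["k1"]*(s@s))
    R=cv2.Rodrigues(np.array(f["rvec"],float))[0];t=np.array(f["tvec"],float)
    c=-R.T@t;d=R.T@np.array([s[0],s[1],1.])
    if z is None:
        k=f["z_map"][int(round(v)),int(round(u))]
        return c+d*k
    return c+d*(z-c[2])/d[2]
def proj(f,P):
    R=cv2.Rodrigues(np.array(f["rvec"],float))[0]
    q=R@np.array(P,float)+np.array(f["tvec"],float);s=q[:2]/q[2]
    s=s*(1+f["k1"]*(s@s));return f["K"][:2,:2]@s+f["K"][:2,2]
E
python3 - <<'E'
from h import *
for n in("scene","top"):
    f=grab_frame(n);cv2.imwrite(f"pics/{n}0.png",cv2.resize(f["img"][:,:,::-1],(784,588)))
    for t in("warmer","dial","yellow_mark","selector_grip","lid_edge","lid_hinge","meal_tin","spare_tin","drink_can","sauce_bottle"):
        for d in find_in(n,t)[:3]:
            u,v=d["uv"];print(n,t,np.round([d["confidence"],u,v],2),np.round(world(f,u,v),3))
print(read_state())
E
```

```text
pics
scene warmer [  0.9 287.2 208.4] [0.506 0.009 0.05 ]
scene dial [  0.59 287.8  207.7 ] [0.506 0.011 0.052]
scene yellow_mark [  0.82 289.9  206.8 ] [0.502 0.017 0.051]
scene selector_grip [  0.75 224.6  208.1 ] [ 1.419 -0.231  0.674]
scene lid_edge [  0.92 349.7  148.3 ] [0.564 0.136 0.221]
scene lid_hinge [  0.89 289.7  206.5 ] [0.498 0.018 0.049]
scene meal_tin [  0.81 328.   210.  ] [0.559 0.095 0.064]
scene meal_tin [  0.69 318.   244.4 ] [0.715 0.018 0.094]
scene meal_tin [  0.35 276.1  197.4 ] [ 0.47  -0.01   0.063]
scene spare_tin [  0.77 267.5  280.7 ] [ 0.739 -0.094  0.044]
scene spare_tin [  0.54 350.6  147.6 ] [0.566 0.136 0.224]
scene drink_can [  0.74 317.8  244.3 ] [0.715 0.018 0.094]
scene sauce_bottle [  0.95 132.2  224.3 ] [ 0.503 -0.351  0.069]
scene sauce_bottle [  0.92 150.2  251.1 ] [ 0.607 -0.315  0.064]
scene sauce_bottle [  0.38 349.6  146.6 ] [0.561 0.136 0.223]
top warmer [  0.92 280.8  259.1 ] [ 0.505 -0.022  0.048]
top warmer [  0.65 305.   172.4 ] [ 0.706 -0.082  0.042]
top dial [  0.96 282.2  256.6 ] [ 0.511 -0.025  0.052]
top yellow_mark [  0.58 28
[... 673 characters left out ...]
0.127 0.292]
{'t': 1.1, 'q': array([-1.35227632e+00,  3.78875932e-01,  1.73421042e+00,  9.52560497e-06,
        1.02849063e+00, -3.32961180e-02]), 'qvel': array([-0.0018523 ,  0.00075949, -0.00029357,  0.00106773,  0.00077542,
       -0.00017172]), 'tau': array([ 6.24950826e-04, -7.63685346e+01, -4.34738052e+01,  6.53241388e-02,
        3.89302627e-02,  5.78118460e-06]), 'ee_pos': array([ 0.17441598, -0.67793445,  0.21394343]), 'orientation': array([7.42578688e-06, 9.92084354e-01, 1.25573222e-01, 4.78670638e-06]), 'contact_force': array([0.20807035, 0.41111816, 0.93771086]), 'ft_torque': array([-0.03816421,  0.01367006, -0.00929109]), 'finger_force': 0.0, 'gripper_width': 1.0026962748502004}
```

View pics/top0.png

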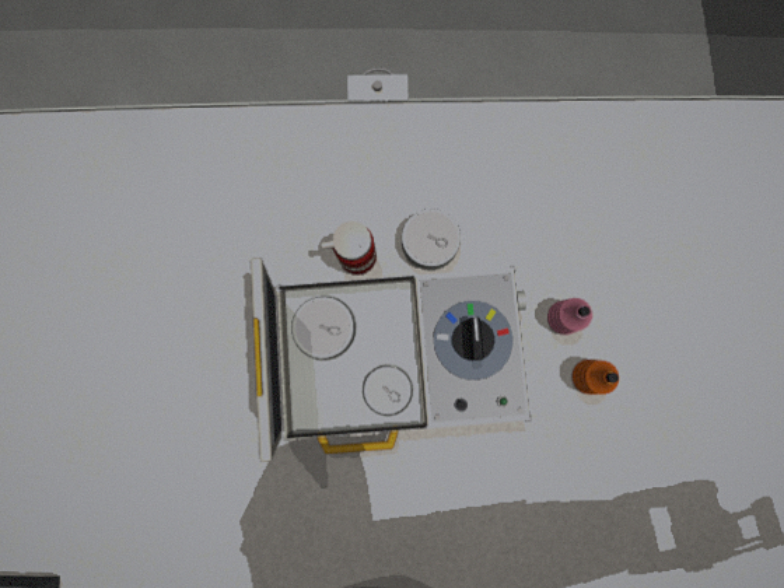

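View pics/scene0.png

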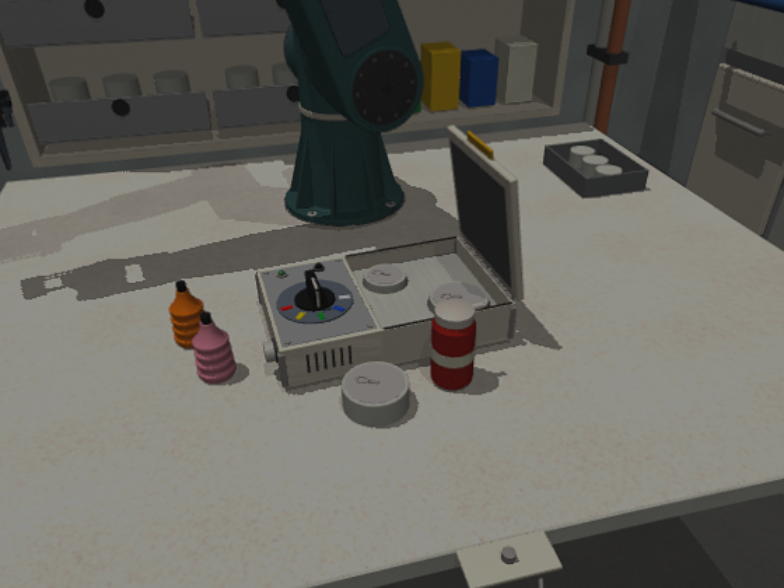

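The top picture shows the warmer turned slightly, with its dial centre near (473,340) of 784x588. The knob's white line points up, towards green at (470,309). The lid stands upright along x≈262, with its yellow lip at (258,357). The can (352,248), spare tin (431,238) and pink bottle (570,315) are all clear of both jobs. Next I fit the warmer's pose from the dial marks.

```bash
python3 - <<'E'
from h import *
f=grab_frame("top");im=f["img"];hsv=cv2.cvtColor(im,cv2.COLOR_RGB2HSV).astype(int)
roi=np.zeros(im.shape[:2],bool);roi[205:280,303:372]=1
H,S,V=hsv[...,0],hsv[...,1],hsv[...,2]
col={"blue":(105,130,40),"green":(50,75,0),"yellow":(22,35,-40),"red":(0,8,-80)}
A,B=[],[]
for n,(a,b,ang) in col.items():
    m=roi&(H>=a)&(H<=b)&(S>120)&(V>80)
    k,l,st,ce=cv2.connectedComponentsWithStats(m.astype(np.uint8))
    i=1+np.argmax(st[1:,4]);P=world(f,*ce[i],z=.084)
    print(n,st[i,4],ce[i].round(1),P.round(4));a=np.deg2rad(ang)
    A.append([.010+.048*np.cos(a),-.113+.048*np.sin(a)]);B.append(P[:2])
A=np.array(A);B=np.array(B);a,b=A-A.mean(0),B-B.mean(0)
yaw=np.arctan2((a[:,0]*b[:,1]-a[:,1]*b[:,0]).sum(),(a*b).sum())
def fit(yaw):
    R=np.array([[np.cos(yaw),-np.sin(yaw)],[np.sin(yaw),np.cos(yaw)]]);return R,B.mean(0)-R@A.mean(0)
R,o=fit(yaw);print("yaw",yaw,"o",o,"res",(B-(A@R.T+o)).round(4).tolist())
w=lambda x,y,z:np.append(R@[x,y]+o,z)
print("knob",w(.01,-.113,.084),"hinge",w(0,.193,.08),"edge shut",w(0,-.023,.095))
# pointer line: bright, unsaturated within knob
m=roi&(V>140)&(S<60);m[:]&=False
vis=cv2.resize(im[:,:,::-1][160:340,160:390],None,fx=3.2,fy=3.2,interpolation=cv2.INTER_CUBIC)
q=lambda P:tuple(((proj(f,P)-[160,160]+.5)*3.2).astype(int).tolist())
for P in [(.12,.19,.08),(-.12,.19,.08),(.12,-.19,.08),(-.12,-.19,.08),(.12,-.03,.08),(-.12,-.03,.08),(.01,-.113,.124),(.042,-.113,.124),(-.022,-.113,.124)]:
    cv2.circle(vis,q(w(*P)),3,(255,0,255),-1)
cv2.imwrite("pics/fit.png",vis)
# lid outer slab: depth points high above
vv,uu=np.mgrid[160:345:2,150:230:1]
P=np.array([world(f,u,v) for u,v in zip(uu.ravel(),vv.ravel())])
P=P[(P[:,2]>.15)&(P[:,2]<.4)];L=(P[:,:2]-o)@R
print(len(P),"lid y by z:",[(z,np.round(np.percentile(L[abs(P[:,2]-z)<.01,1],[5,50,95]),3).tolist(),int((abs(P[:,2]-z)<.01).sum())) for z in(.2,.24,.28,.30,.31)],P[:,2].max(),np.percentile(L[:,0],[1,99]))
E
```

```text
blue 34 [322.  226.5] [ 0.5743 -0.1138  0.084 ]
green 31 [335.5 220.4] [ 0.5873 -0.144   0.084 ]
yellow 31 [349.9 224.5] [ 0.5777 -0.1753  0.084 ]
red 17 [358.8 236.6] [ 0.5508 -0.1936  0.084 ]
yaw 0.06174162645792393 o [ 0.52244738 -0.03471126] res [[0.0001, 0.0], [-0.0, -0.0001], [-0.0003, 0.0001], [0.0002, -0.0001]]
knob [ 0.5394007  -0.14687892  0.084     ] hinge [0.51053882 0.157921   0.08      ] edge shut [ 0.52386654 -0.05766744  0.095     ]
1036 lid y by z: [(0.2, [0.172, 0.173, 0.175], 44), (0.24, [0.165, 0.167, 0.168], 51), (0.28, [0.16, 0.162, 0.163], 140), (0.3, [0.161, 0.165, 0.173], 553), (0.31, [0.164, 0.166, 0.169], 120)] 0.31251211495943887 [-0.11483744  0.11469622]
```

View pics/fit.png

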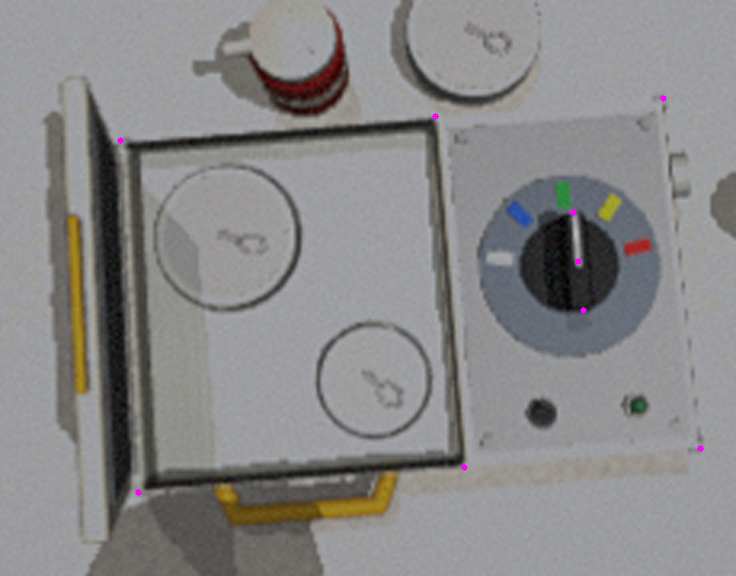

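>>> servo_tool(motion="1.8 2.65 0 0 0 -0.0095 60;1.8 2.65 0 0 0 -0.0095 60;1.8 2.65 0 0 0 -0.0095 60;1.8 2.65 0 0 0 -0.0095 60;1.8 2.65 0 0 0 -0.0095 60;1.8 2.65 0 0 0 -0.0095 60;1.8 2.65 0 0 0 -0.0095 60;1.8 2.65 0 0 0 -0.0095 60;1.8 2.65 0 0 0 -0.0095 60;1.8 2.65 0 0 0 -0.0095 60;1.8 2.65 0 0 0 -0.0095 60;1.8 2.65 0 0 0 -0.0095 60")

```text
t: 2.15
ee_pos: [0.3911, -0.3586, 0.2141]
orientation: [0.0, 0.998, 0.069, 0.0]
contact_force: [0.2, -0.2, -1.4]
gripper_width: 0.598
finger_force: 0.0
```

>>> servo_tool(motion="1.8 2.65 0 0 0 -0.0095 60;1.8 2.65 0 0 0 -0.0095 60;1.8 2.65 0 0 0 -0.0095 60;1.8 2.65 0 0 0 -0.0095 60;1.8 2.65 0 0 0 -0.0095 60;1.8 2.65 0 0 0 -0.0095 60;1.8 2.65 0 0 0 -0.0095 60;1.8 2.65 0 0 0 -0.0095 60;0 0 0 0 0 0 60;0 0 0 0 0 0 60;0 0 0 0 0 0 60")

```text
t: 3.07
ee_pos: [0.5341, -0.1481, 0.2139]
orientation: [0.0, 1.0, 0.031, -0.0]
contact_force: [-0.9, -0.8, -0.1]
gripper_width: 0.602
finger_force: 0.0
```

>>> servo_tool(motion="0.5 0.1 -2 0 0 0 60;0 0 -2 0 0 0 60;0 0 -2 0 0 0 60;0 0 -2 0 0 0 60;0 0 -1.5 0 0 0 60;0 0 -1 0 0 0 60;0 0 -0.7 0 0 0 60;0 0 -0.6 0 0 0 60;0 0 0 0 0 0 60;0 0 0 0 0 0 60")

```text
t: 3.9
ee_pos: [0.5395, -0.1472, 0.0963]
orientation: [0.0, 1.0, 0.031, 0.0]
contact_force: [1.1, -0.2, 0.4]
gripper_width: 0.598
finger_force: 0.0
```

>>> servo_tool(motion="0 0 0 0 0 0 0;0 0 0 0 0 0 0;0 0 0 0 0 0 0;0 0 0 0 0 0 0;0 0 0 0 0 0 0;0 0 0 0 0 0 0;0 0 0 0 0 0 0;0 0 0 0 0 0 0", squeeze=20)

```text
t: 4.57
ee_pos: [0.5395, -0.1471, 0.0961]
orientation: [0.0, 1.0, 0.031, 0.0]
contact_force: [-1.1, -2.4, 1.2]
gripper_width: 0.173
finger_force: 20.0
```

Opening is 0.173 × 91 mm ≈ 16 mm, so it has gripped the bar. Turning 40° clockwise.

>>> servo_tool(motion="0 0 0 0 0 -0.07 0;0 0 0 0 0 -0.07 0;0 0 0 0 0 -0.07 0;0 0 0 0 0 -0.07 0;0 0 0 0 0 -0.07 0;0 0 0 0 0 -0.07 0;0 0 0 0 0 -0.07 0;0 0 0 0 0 -0.07 0;0 0 0 0 0 -0.07 0;0 0 0 0 0 -0.07 0;0 0 0 0 0 0 0;0 0 0 0 0 0 0")

```text
t: 5.57
ee_pos: [0.5395, -0.1469, 0.096]
orientation: [-0.0, 0.95, -0.313, 0.0]
contact_force: [0.7, 0.3, 2.0]
gripper_width: 0.175
finger_force: 20.0
```

>>> servo_tool(motion="0 0 0 0 0 0 0;0 0 0 0 0 0 60;0 0 0 0 0 0 60;0 0 0 0 0 0 60;0 0 0 0 0 0 60;0 0 0 0 0 0 60;0 0 2 0 0 0 60;0 0 3 0 0 0 60;0 0 3 0 0 0 60;0 0 3 0 0 0 60;0 0 3 0 0 0 60;0 0 3 0 0 0 60")

```text
t: 6.57
ee_pos: [0.5391, -0.1468, 0.2674]
orientation: [0.0, 0.95, -0.314, -0.0]
contact_force: [0.3, -0.2, -1.2]
gripper_width: 0.601
finger_force: 0.0
```

>>> servo_tool(motion="0 0 3 0 0 0 0;0 0 3 0 0 0 0;0 0 3 0 0 0 0;0 0 2 0 0 0 0;0 2 0 0 0 0 0;0.3 2.6 0 0 0 0.05 0;0.3 2.6 0 0 0 0.05 0;0.3 2.6 0 0 0 0.05 0;0.3 2.6 0 0 0 0.05 0;0.3 2.6 0 0 0 0.05 0;0.3 2.6 0 0 0 0.05 0;0.3 2.6 0 0 0 0.05 0")

```text
t: 7.57
ee_pos: [0.5603, 0.0563, 0.3759]
orientation: [0.0, 0.99, -0.142, 0.0]
contact_force: [0.3, -0.7, -0.1]
gripper_width: 0.002
finger_force: 0.0
```

>>> servo_tool(motion="0.3 2.6 0 0 0 0.05 0;0.3 2.6 0 0 0 0.05 0;0.3 2.6 0 0 0 0.05 0;0.3 2.6 0 0 0 0.05 0;0.3 2.6 0 0 0 0.05 0;0.3 2.4 0 0 0 0.05 0;0 0 0 0 0 0.05 0;0 0 0 0 0 0 0;0 0 0 0 0 0 0")

```text
t: 8.32
ee_pos: [0.5782, 0.209, 0.3757]
orientation: [0.0, 1.0, 0.03, -0.0]
contact_force: [0.0, 0.6, -0.3]
gripper_width: 0.008
finger_force: 0.0
```

```bash
python3 - <<'E'
from h import *
f=grab_frame("top")
s=read_state();print(s["q"].round(2),s["ee_pos"])
cv2.imwrite("pics/t2.png",cv2.resize(f["img"][:,:,::-1],(784,588)))
E
```

```text
[ 0.31  0.09  1.78 -0.    1.26  1.82] [0.57829108 0.20865945 0.37584365]
```

View pics/t2.png

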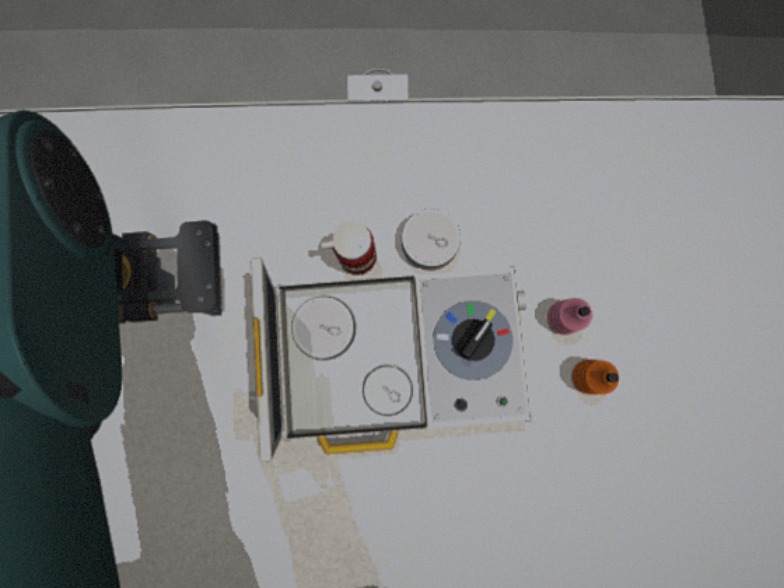

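Knob's white line now lies on the yellow mark at (488,318), nothing else has moved, and the gripper is behind the lid. Next I lower it and push the lid over along its arc.

>>> servo_tool(motion="0 0 -3 0 0 0 0;0 0 -3 0 0 0 0;0 0 -3 0 0 0 0;0 0 -2 0 0 0 0;0 0 -1.5 0 0 0 0;0 0 0 0 0 0 0;0.1 -1.4 0 0 0 0 0;0.1 -1.4 0 0 0 0 0;0.1 -1.4 0 0 0 0 0;0.1 -1.3 -0.2 0 0 0 0;0.1 -1.3 -0.2 0 0 0 0;0.1 -1.2 -0.2 0 0 0 0")

```text
t: 9.37
ee_pos: [0.5848, 0.1275, 0.2455]
orientation: [-0.0, 1.0, 0.031, 0.001]
contact_force: [-0.3, 3.4, -0.5]
gripper_width: 0.007
finger_force: 1.4
```

>>> servo_tool(motion="0.1 -1.6 -0.7 0 0 0 0;0.1 -1.5 -0.7 0 0 0 0;0.1 -1.5 -0.7 0 0 0 0;0.1 -1.4 -1 0 0 0 0;0.1 -1.2 -1.2 0 0 0 0;0.1 -1.2 -1.2 0 0 0 0;0.1 -1 -1.4 0 0 0 0;0 -0.9 -1.5 0 0 0 0;0 -0.7 -1.5 0 0 0 0;0 0 0 0 0 0 0")

```text
t: 10.2
ee_pos: [0.5895, 0.0177, 0.1422]
orientation: [-0.0, 1.0, 0.03, -0.002]
contact_force: [-0.7, -0.1, -0.1]
gripper_width: 0.005
finger_force: 0.0
```

```bash
python3 - <<'E'
from h import *
f=grab_frame("scene")
s=read_state();print(s["q"].round(2),s["ee_pos"],s["contact_force"])
cv2.imwrite("pics/s3.png",cv2.resize(f["img"][:,:,::-1],(784,588)))
E
```

```text
[-0.01  0.31  1.99 -0.    0.85  1.5 ] [0.59010405 0.01834868 0.14370522] [-0.10969652 -0.23093269  0.34166952]
```

View pics/s3.png

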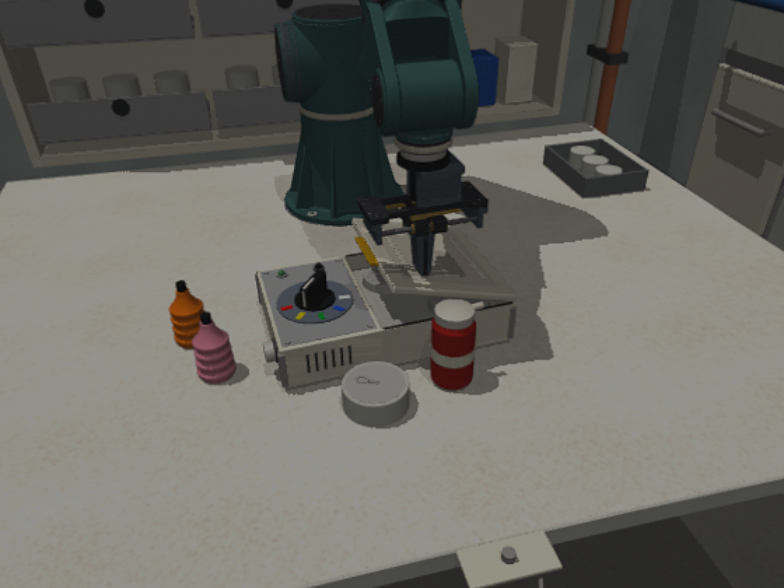

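The lid leans about 0.3 rad open under the fingertips at (424,268), with its edge over the compartment. Now I press it down.

>>> servo_tool(motion="0 -0.4 -1 0 0 0 0;0 -0.3 -1 0 0 0 0;0 -0.3 -1 0 0 0 0;0 -0.2 -0.8 0 0 0 0;0 0 -0.6 0 0 0 0;0 0 -0.3 0 0 0 0;0 0 0 0 0 0 0")

```text
t: 10.83
ee_pos: [0.5909, 0.0071, 0.0981]
orientation: [-0.0, 1.0, 0.031, -0.001]
contact_force: [-1.0, 0.5, 0.2]
gripper_width: 0.006
finger_force: 0.0
```

>>> servo_tool(motion="0 0 -0.2 0 0 0 0;0 0 -0.2 0 0 0 0;0 0 0 0 0 0 0")

```text
t: 11.08
ee_pos: [0.5916, 0.0071, 0.0953]
orientation: [0.0, 1.0, 0.031, 0.0]
contact_force: [0.5, -0.6, 0.3]
gripper_width: 0.01
finger_force: 0.0
```

>>> servo_tool(motion="0 0 -0.2 0 0 0 0;0 0 -0.1 0 0 0 0;0 0 0 0 0 0 0")

```text
t: 11.33
ee_pos: [0.5918, 0.0071, 0.0949]
orientation: [-0.0, 1.0, 0.031, -0.0]
contact_force: [-21.4, -0.0, 50.1]
gripper_width: 0.005
finger_force: 24.8
```

The 50 N reaction at z = 0.095 means the lid is on the rim. I'll lift off and check.

>>> servo_tool(motion="0 0 2 0 0 0 0;0 0 3 0 0 0 0;0 0 4 0 0 0 0;0 0 4 0 0 0 0;0 0 4 0 0 0 0;0 3 3 0 0 0 0;0 3 0 0 0 0 0;0 3 0 0 0 0 0;0 3 0 0 0 0 0;0 3 0 0 0 0 0;0 3 0 0 0 0 0;0 3 0 0 0 0 0")

```text
t: 12.33
ee_pos: [0.5911, 0.2181, 0.2916]
orientation: [-0.0, 1.0, 0.031, 0.0]
contact_force: [0.8, 0.4, 0.2]
gripper_width: 0.006
finger_force: 0.0
```

>>> servo_tool(motion="0 3 0 0 0 0 0;0 3 0 0 0 0 0;0 3 0 0 0 0 0;0 3 0 0 0 0 0;0 0 0 0 0 0 0;0 0 0 0 0 0 0")

```text
t: 12.83
ee_pos: [0.591, 0.3378, 0.2912]
orientation: [0.0, 0.999, 0.032, -0.0]
contact_force: [0.3, -0.2, 0.5]
gripper_width: 0.003
finger_force: 0.0
```

```bash
python3 - <<'E'
from h import *
f=grab_frame("top");R=np.array([[.9981,-.0617],[.0617,.9981]]);o=[.5224,-.0347]
for x in(-.08,0.075):
  for y in(.17,.1,.03,-.01):
    u,v=proj(f,[*(R@[x,y]+o),.095]);print(x,y,world(f,u,v)[2].round(4))
for t in("spare_tin","drink_can","sauce_bottle"):
    for d in find_in("top",t)[:2]: print(t,world(f,*d["uv"]).round(3))
cv2.imwrite("pics/t4.png",cv2.resize(f["img"][:,:,::-1],(784,588)))
E
```

```text
-0.08 0.17 0.0941
-0.08 0.1 0.0951
-0.08 0.03 0.0932
-0.08 -0.01 0.0927
0.075 0.17 0.0931
0.075 0.1 0.0961
0.075 0.03 0.0947
0.075 -0.01 0.0934
spare_tin [ 0.708 -0.086  0.039]
sauce_bottle [ 0.479 -0.335  0.083]
sauce_bottle [ 0.575 -0.301  0.084]
```

View pics/t4.png

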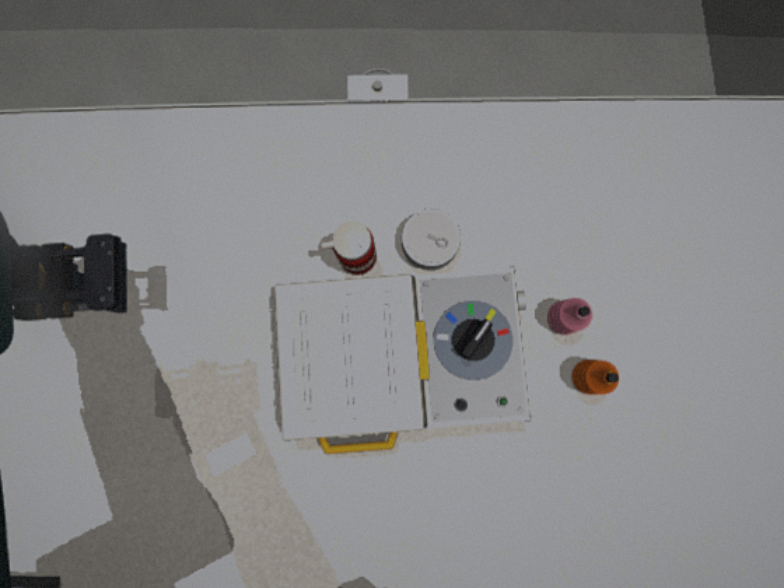

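The lid lies flat at z ≈ 0.094 and the pointer is at yellow (490,315). The can (352,248), spare tin (431,238) and bottle (570,315) are where they were.

```bash
python3 -c "
from cell import *
print(hand_in())"
```

```text
the job is handed in; nothing more can be done
None
```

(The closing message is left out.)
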